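# Reassemble the throwing gauge: sleeve on, pointer arm held ready

## Robot

A 6-joint arm with a two-finger parallel gripper is mounted at the origin on the work surface. World frame = base frame: x ahead of the robot, y to its left, z up, the work surface at z = 0. Lengths are in m, angles in rad, forces in N, time in s.
With the tool pointing down it reaches from about 0.35 to 0.975 m from the base axis. Payload 17.4 kg.
Tool frame: the origin (TCP) lies at the very end of the fingers, on their centre line; the grasp point (between the pads) lies 19 mm behind it; z points along the fingers, y is the line along which they close (so a half turn about z gives the same grasp; the last joint's range is limited). The gripper opens to 85 mm and grips with 20 to 120 N. Pads are 22 mm wide; open, the fingers measure 114 mm over their backs; the gripper's body (76 mm by 85 mm) begins 54 mm behind the grasp point. The pads swing forward as they close: fully open they stand 13 mm farther back than shut.
Start: joints at [1.165, 0.116, 1.442, -0, 1.584, -0.038], TCP at [0.243, 0.63, 0.231] pointing down, gripper open.
Joint ranges: [-2.83, 2.83], [-0.83, 2.19], [0.07, 2.5], [-1.14, 4.28], [0.01, 3], [-2.97, 2.97]. Speed limits (rad/s): [1.89, 1.89, 2.22, 3.14, 3.14, 3.14].

## Interface

Orientations are given as [roll, pitch, yaw] about the fixed x, y, z axes, in that order (R = Rz(yaw) Ry(pitch) Rx(roll)).
In Python, from bench import status, optics, order gives the robot as it stands. The module is installed in compiled form; this text tells all that it offers.
- The arm moves only by the shell command python3 -m creep 'ROWS'. ROWS is JSON, a list of rows, each an object of numbers: "grip": the closure, from -1 (fully open) to 1 (shut); "tx", "ty", "tz": the shift along the tool's x, y, z in mm; "turn": the turn about the tool's z in degrees. In form: [{"grip": .., "tx": .., "ty": .., "tz": .., "turn": ..}, ...]. A call has 1 to 12 rows; each row shifts and turns the commanded pose from where the row before left it, along the tool's axes as they then stand; what a row does not reach is not made up. A row lasts 1/8 s, in which the tool goes at most 62.5 mm and 10.7 degrees, less where a joint would pass 70% of its speed; a pose out of reach is approached as far as the arm can. A call is refused whole if a number of a shift passes 62.5 or a number of a turn 10.7, either way. A call with a gripper value outside its range is refused whole. The fingers move at their own pace and stop on an object; the grip force is fixed at half the most. Time passes only in rows, so rows that do not move let the fingers close. It gives the time, the measured TCP pose, the force, the opening and the grip force at its end, in the units of the state.
- status.state(): the state, without advancing time (a new reading comes with each control period).
- optics.snapshot(name): name is "scene" or "top" or "wrist"; returns a dict with "pixels" (384x512x3 uint8, blue, green, red), "camera_matrix" (3x3 intrinsics, pixels), "R" (3x3) and "t" (3): a world point X has camera coordinates R X + t. Camera axes: x right, y down, z forward; pixel columns grow to the right and rows downward; lengths in m; the calibration is good to about 2 mm. A picture is of the moment at which its call begins. There is no depth.
- order.sign_off(): hands the job in; it is judged then, once.
The state is a dict: "t": time; "qpos": joint angles; "joint_velocities": joint speeds; "tau": joint torques, N m; "tcp_pos": TCP position; "tool_rot": TCP orientation; "force": force on the tool from outside, world axes, zero at the start; "wrist_torque": the same for the moment, N m; "gripper_width": opening from 0.0 (shut) to 1.0 (fully open); "finger_force": force on a finger pad.
Only numpy, scipy, OpenCV 4.12 (cv2) and the standard library are available. Lean on these libraries where they do the work, as an engineer would, in place of code of your own. Each camera call takes 0.05 s, during which the arm holds its last target. There are 200 camera calls.

## Task

Put the potter's throwing gauge back together without shifting its stand or disturbing the other things on the bench: only one of the two brass height sleeves in the wooden tray fits the post (try one on to find out), so lower that one, not dropping it, all the way down the post and let go of it, and leave the other standing upright in the tray. Then pick up the pointer arm by its balance point and hold it level and still with its bore centred over the post, a finger's breadth above the tip and touching nothing, so that I can slacken its thumbscrew and guide it down. The job finishes while you are still holding the arm there.

Things in the scene. Friction and masses are not known exactly. Their poses are not given: they have to be found in the camera images.
- stand: Loose, heavy (1.9 kg) gauge stand: blue disc, 120 mm diameter, 18 mm high, with a steel hub of 38 mm diameter on it (top 24 mm above the bench) and an upright steel post of 10 mm diameter in the middle, its last 6 mm tapered to 4 mm at the tip, 124 mm above the bench. Origin at the centre of the underside, z up along the post.
- stand_seat (a point): Centre of the hub's top face on the post's axis, 24 mm above the bench, where the sleeve's lower end comes to rest. A seated sleeve ends 94 mm above the bench, the post's last 30 mm stick out of it.
- post_tip (a point): Top end of the post, 124 mm above the bench; z up.
- tray: Shallow open wooden tray, fixed to the bench, 130 mm (its x) by 200 mm (its y), 22 mm high, walls and floor 6 mm thick. Origin at the centre of its underside; inner floor 6 mm above the bench. The two sleeves stand in it at the start, at least 84 mm apart along its y, one in each half.
- sleeve_a: Brass height sleeve (tube), 26 mm outside diameter, 70 mm long, about 80 g, standing loose in the tray. Origin at the centre of its lower end, z up its axis. One of the two sleeves has a 13 mm bore and slides freely down the 10 mm post; the other has an 8 mm bore and stops on the tip's taper, about 2 mm down. Which is which is found by looking into the bores or by trying them.
- sleeve_b: Brass height sleeve (tube), 26 mm outside diameter, 70 mm long, about 80 g, standing loose in the tray. Origin at the centre of its lower end, z up its axis. One of the two sleeves has a 13 mm bore and slides freely down the 10 mm post; the other has an 8 mm bore and stops on the tip's taper, about 2 mm down. Which is which is found by looking into the bores or by trying them.
- pointer: Pointer arm, 0.15 kg, lying level on boss and tip. Aluminium boss, 34 mm diameter, 32 mm high, with a vertical 13 mm bore; brass thumbscrew out to -x by 16 mm. A steel bar, 8 mm wide, 10 mm high, runs along +x, axis 24 mm above the boss's underside, and turns down 150 mm from the bore to a rubber tip level with the underside. Origin: bore axis at the underside; x along the bar, z up.
- pointer_bore (a point): Lower mouth of the arm's bore (the origin of the pointer arm); z up the bore.
- pointer_balance (a point): Balance point of the pointer arm, on the bar's axis, 40 mm from the bore's axis and 24 mm above the boss's underside; x along the bar. Bare bar on both sides of it, 23 mm to the boss.
- bowl: Bystander: cream bowl, 110 mm wide, 55 mm high. Origin under its centre.
- mug: Bystander: pale pink bisque mug, 80 mm wide, 90 mm high. Origin under its centre.
- jar: Bystander: white jar with a blue label and lid, 60 mm wide, 105 mm high. Origin under its centre.
- bisque_box: Bystander: open square bisque box, 62 mm wide, 70 mm high. Origin under its centre.
- rib: Bystander: flat dark wooden rib, 60 by 96 mm, 7 mm thick. Origin under its centre.
- loop_tool: Bystander: trimming tool, wooden handle of 12 mm with a wire loop, 150 mm long, lying flat. Origin under its handle's middle, x towards the loop.
- tool_pot: Bystander: cream pot, 80 mm wide, 100 mm high, with brushes and tools sticking out to 200 mm. Origin under its centre.
Not all that is in view belongs to the job. Leave any turquoise look-alike of the sleeve_b alone.

How it is judged:
By the outcome, as a careful person would: the job done as asked, in the order asked, and still so for the second after the job is handed in, while the arm keeps its last pose, push and grip.
It also fails if it takes over 72 s, if anything falls off the work surface, if the arm or the gripper's body presses on something with over 40 N, if the wrist force passes 120 N, or if a joint passes its speed limit or range.

## Working session

There is one attempt and no reset: what is moved stays moved. The work goes in short steps, Python scripts to look and compute and a shell command to move; the robot and the scene stay as the last step left them, time stands still between calls to the robot, and variables do not carry over. Pictures are saved under pics/ and viewed, at most 10 in all, crops included, and the job is handed in when it is done.

```bash
mkdir -p pics; python3 - <<'E'
from bench import status, optics
import cv2,pickle
s=status.state(); print({k:s[k] for k in('t','tcp_pos','tool_rot','gripper_width','force')})
for n in('scene','top'):
    d=optics.snapshot(n); pickle.dump(d,open(f'pics/{n}0.pkl','wb'))
    cv2.imwrite(f'pics/{n}0.png',cv2.resize(d['pixels'],(800,600),interpolation=cv2.INTER_CUBIC))
    print(n,d['camera_matrix'],d['R'],d['t'])
E
```

```text
{'t': 0.0, 'tcp_pos': array([0.24262062, 0.62967266, 0.23052131]), 'tool_rot': array([-3.14035165e+00, -7.74140279e-05,  2.77378404e+00]), 'gripper_width': 1.0010640558456272, 'force': array([ 0.10253034,  0.05227638, -0.13130332])}
scene [[386.07110633   0.         254.34626099]
 [  0.         386.07110633 186.45204935]
 [  0.           0.           1.        ]] [[ 0.43719597  0.89927205  0.01301746]
 [ 0.62873467 -0.29525624 -0.71938618]
 [-0.6430804   0.32269727 -0.69448835]] [-0.26622662 -0.28384348  1.4042162 ]
top [[431.85552818   0.         263.9975524 ]
 [  0.         431.85552818 193.44776678]
 [  0.           0.           1.        ]] [[-0.00294283 -0.99998795 -0.00392813]
 [-0.99678607  0.00324783 -0.08004359]
 [ 0.08005539  0.00367995 -0.99678362]] [-0.01047007  0.56816502  1.35893333]
```

View pics/top0.png

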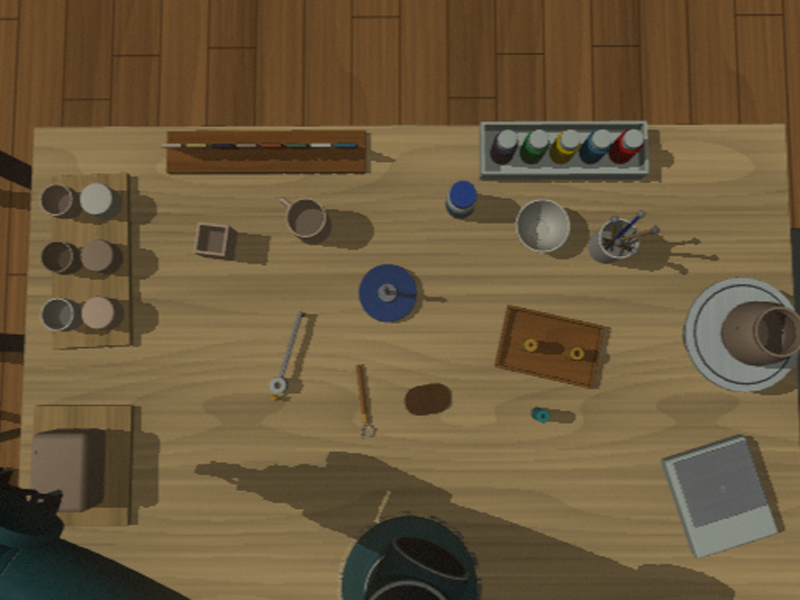

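View pics/scene0.png

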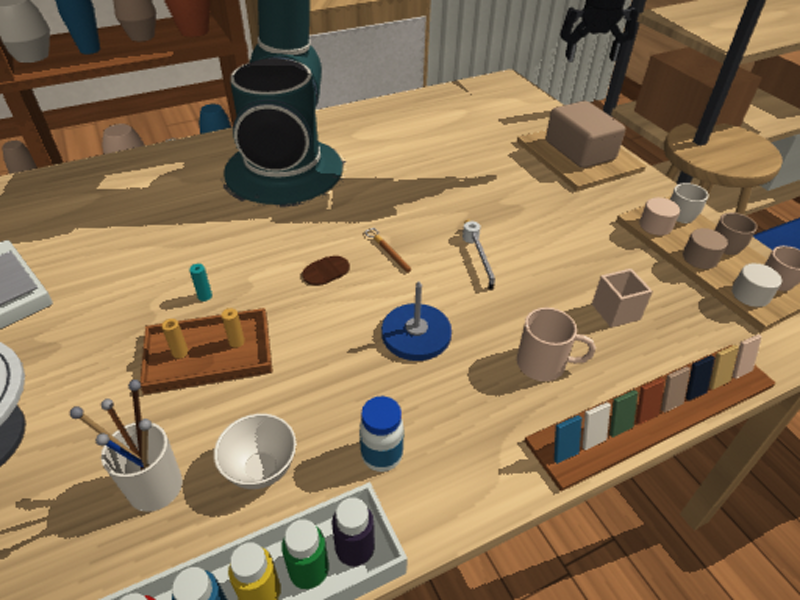

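Top view: stand at about (388,293), brass sleeves in the tray at (531,345) and (577,354), pointer boss at (279,385) with its bar running up to (303,315). The turquoise look-alike at (541,415) stands outside the tray. Only the two brass tubes inside the wooden tray fit the description. I'll confirm with one enlarged composite.

```bash
cat > h.py <<'E'
import numpy as np,cv2,pickle
def ray(d,u,v,z):
    "world point at height z seen at native pixel u,v"
    K,R,t=d['camera_matrix'],d['R'],d['t']
    c=-R.T@t; r=R.T@np.linalg.solve(K,[u,v,1]); return c+r*(z-c[2])/r[2]
def proj(d,X):
    p=d['camera_matrix']@(d['R']@np.asarray(X,float)+d['t']); return p[:2]/p[2]
def crop(im,u0,v0,w,h,s): return cv2.resize(im[v0:v0+h,u0:u0+w],None,fx=s,fy=s,interpolation=cv2.INTER_CUBIC)
E
python3 - <<'E'
from h import *
d=pickle.load(open('pics/top0.pkl','rb'))['pixels']; s=pickle.load(open('pics/scene0.pkl','rb'))['pixels']
# each 400x300 
a=crop(d,315,190,80,60,5);b=crop(d,215,160,80,60,5);c=crop(d,160,195,80,60,5)
e=crop(s,85,180,100,75,4)
cv2.imwrite('pics/c0.png',np.vstack([np.hstack([a,b]),np.hstack([c,e])]))
E
```

```text
(no output)
```

View pics/c0.png

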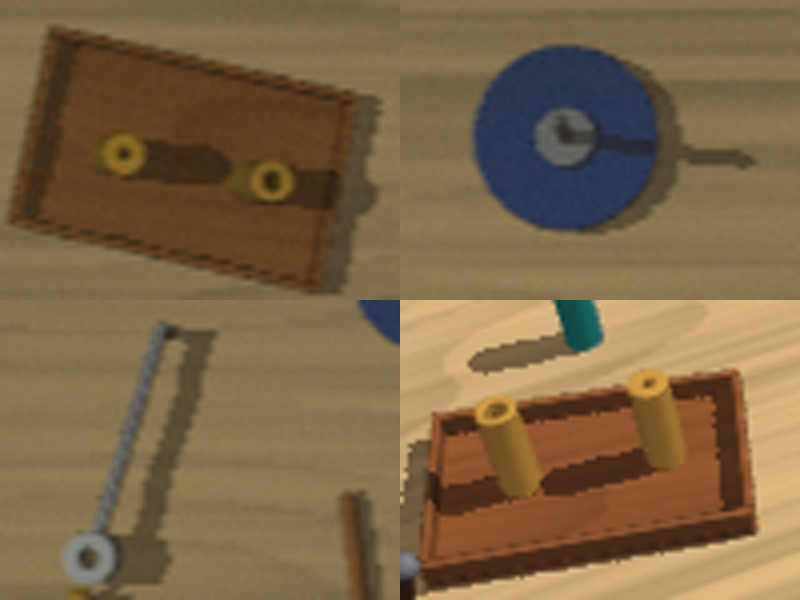

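```bash
python3 - <<'E'
from h import *
from scipy.spatial.transform import Rotation as Ro
d=pickle.load(open('pics/top0.pkl','rb'));s=pickle.load(open('pics/scene0.pkl','rb'))
def T(u0,v0,x,y,k,z,D=d): return ray(D,u0+(x+.5)/k-.5,v0+(y+.5)/k-.5,z)
F=T(315,190,272,181,5,.076);O=T(315,190,124,154,5,.076)
print('fit',F,'other',O,np.linalg.norm(F-O))
print('fit/other scene',T(85,180,98,111,4,.076,s),T(85,180,249,81,4,.076,s))
D=T(215,160,167,138,5,.018);H=T(215,160,165,137,5,.024);print('disc',D,'hub',H,'tip',T(215,160,162,128,5,.124))
print('tip scene',ray(s,418/1.5625,285/1.5625,.124))
B=T(160,195,90,258,5,.032);E=T(160,195,165,25,5,.029);print('boss',B,'end',E,np.linalg.norm(E-B),'ang',np.arctan2(*(E-B)[1::-1]))
R=Ro.from_euler('xyz',[-3.14035,0,2.77378]).as_matrix()
print(R); p=np.array([.24262,.62967,.23052])
for n,q in('fit',F),('hub',H): print(n,(R.T@(q-p)*1000).round(1))
print('line ang',np.arctan2(*(F-O)[1::-1]))
E
```

```text
fit [ 0.46367322 -0.33285974  0.076     ] other [ 0.48040916 -0.24278858  0.076     ] 0.09161279573404195
fit/other scene [ 0.46620379 -0.32739451  0.076     ] [ 0.48026993 -0.23754919  0.076     ]
disc [0.58882838 0.03915377 0.018     ] hub [0.58890552 0.04018915 0.024     ] tip [0.58473123 0.03779232 0.124     ]
tip scene [0.59641412 0.04024955 0.124     ]
boss [0.40159485 0.26033766 0.032     ] end [0.54872118 0.21508703 0.029     ] 0.15395705824290096 ang -0.298380892368834
[[-9.33116093e-01  3.59574968e-01 -4.46827355e-04]
 [ 3.59575246e-01  9.33115372e-01 -1.15953976e-03]
 [ 0.00000000e+00 -1.24265327e-03 -9.99999228e-01]]
fit [-552.4 -818.5  155.5]
hub [-535.1 -425.3  207. ]
line ang -1.7545092491758996
```

The fitting sleeve is the one with the visibly wider bore, at (531,345)'s right-hand neighbour (577,354) in the top view. First turn the tool so the jaws close across the line between the sleeves, then travel.

```bash
python3 -m creep '[{"grip":-1,"turn":10},{"grip":-1,"turn":10},{"grip":-1,"turn":10},{"grip":-1,"turn":10},{"grip":-1,"turn":10},{"grip":-1,"turn":10},{"grip":-1,"turn":10},{"grip":-1,"turn":9.5,"ty":30},{"grip":-1,"ty":55,"tx":-20},{"grip":-1,"ty":55,"tx":-40},{"grip":-1,"ty":55,"tx":-50},{"grip":-1,"ty":50,"tx":-55}]'
python3 -m creep '[{"grip":-1,"ty":30,"tx":-55},{"grip":-1,"ty":30,"tx":-55},{"grip":-1,"ty":30,"tx":-55},{"grip":-1,"ty":30,"tx":-55},{"grip":-1,"tx":-55},{"grip":-1,"tx":-55},{"grip":-1,"tx":-55},{"grip":-1,"tx":-55},{"grip":-1,"tx":-55},{"grip":-1,"tx":-55},{"grip":-1,"tx":-55},{"grip":-1}]'
```

```text
validation failed for argument at $[0]...
validation failed for argument at $[0]...
```

Probably every row must carry all five fields.

```bash
python3 -m creep '[{"grip":-1,"tx":0,"ty":0,"tz":0,"turn":10},{"grip":-1,"tx":0,"ty":0,"tz":0,"turn":10},{"grip":-1,"tx":0,"ty":0,"tz":0,"turn":10},{"grip":-1,"tx":0,"ty":0,"tz":0,"turn":10},{"grip":-1,"tx":0,"ty":0,"tz":0,"turn":10},{"grip":-1,"tx":0,"ty":0,"tz":0,"turn":10},{"grip":-1,"tx":0,"ty":0,"tz":0,"turn":10},{"grip":-1,"tx":0,"ty":30,"tz":0,"turn":9.5},{"grip":-1,"tx":-20,"ty":55,"tz":0,"turn":0},{"grip":-1,"tx":-40,"ty":55,"tz":0,"turn":0},{"grip":-1,"tx":-50,"ty":55,"tz":0,"turn":0},{"grip":-1,"tx":-55,"ty":50,"tz":0,"turn":0}]'
```

```text
t: 1.6
tcp_pos: [0.4376, 0.4494, 0.2308]
tool_rot: [-3.141, 0.001, 1.386]
force: [-0.5, -0.1, 0.5]
gripper_width: 1.001
finger_force: 0.0
```

```bash
python3 -m creep '[{"grip":-1,"tx":-40,"ty":14,"tz":0,"turn":0},{"grip":-1,"tx":-60,"ty":14,"tz":0,"turn":0},{"grip":-1,"tx":-60,"ty":14,"tz":0,"turn":0},{"grip":-1,"tx":-60,"ty":14,"tz":0,"turn":0},{"grip":-1,"tx":-60,"ty":14,"tz":0,"turn":0},{"grip":-1,"tx":-60,"ty":14,"tz":0,"turn":0},{"grip":-1,"tx":-60,"ty":14,"tz":0,"turn":0},{"grip":-1,"tx":-60,"ty":14,"tz":0,"turn":0},{"grip":-1,"tx":-60,"ty":14,"tz":0,"turn":0},{"grip":-1,"tx":-60,"ty":14,"tz":0,"turn":0},{"grip":-1,"tx":-60,"ty":14,"tz":0,"turn":0},{"grip":-1,"tx":-60,"ty":14,"tz":0,"turn":0}]'
python3 -m creep '[{"grip":-1,"tx":-40,"ty":0,"tz":0,"turn":0},{"grip":-1,"tx":-20,"ty":0,"tz":0,"turn":0},{"grip":-1,"tx":0,"ty":0,"tz":0,"turn":0}]'
python3 - <<'E'
from bench import optics,status
from h import *
d=optics.snapshot('wrist');pickle.dump(d,open('pics/w1.pkl','wb'))
cv2.imwrite('pics/w1.png',cv2.resize(d['pixels'],(800,600),interpolation=cv2.INTER_CUBIC))
p=status.state()['tcp_pos'];print(p,-d['R'].T@d['t'],proj(d,p)*1.5625)
for q in([.4637,-.3329,.076],[.4804,-.2428,.076]):print(proj(d,q)*1.5625)
E
```

```text
t: 3.1
tcp_pos: [0.4729, -0.2699, 0.2312]
tool_rot: [3.142, -0.0, 1.386]
force: [1.6, 0.4, 0.8]
gripper_width: 0.998
finger_force: 0.0
t: 3.48
tcp_pos: [0.4621, -0.3272, 0.231]
tool_rot: [-3.141, -0.0, 1.385]
force: [0.0, 1.2, 0.4]
gripper_width: 0.996
finger_force: 0.0
[ 0.46233102 -0.32635682  0.23111976] [ 0.4763379  -0.25471697  0.37422977] [396.18434444 384.6978475 ]
[401.05142878 281.72581673]
[401.09284962 130.40083712]
```

View pics/w1.png

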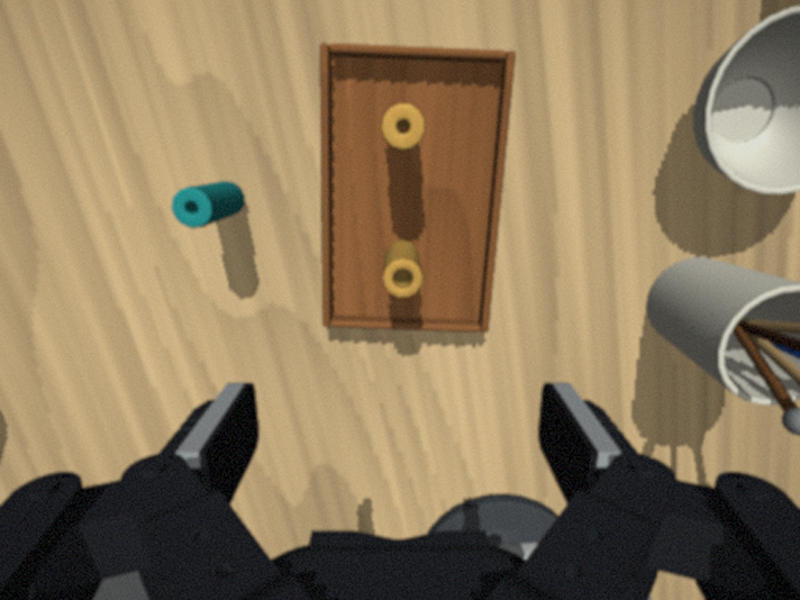

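Wrist view: the wide-bore sleeve is at (403,277) and the narrow-bore one at (403,125). This agrees with the top view.

```bash
python3 - <<'E'
from h import *
from scipy.spatial.transform import Rotation as Ro
d=pickle.load(open('pics/w1.pkl','rb'))
F=ray(d,403/1.5625-.2,277/1.5625-.2,.076);O=ray(d,403.5/1.5625-.2,125.5/1.5625-.2,.076);print(F,O)
p=np.array([.46233,-.32636,.23112]);R=Ro.from_euler('xyz',[np.pi,0,1.3855]).as_matrix()
print(R.T@(F-p)*1000)
E
```

```text
[ 0.46533341 -0.3298189   0.076     ] [ 0.48212549 -0.24019716  0.076     ]
[ -2.84635069   3.58925263 155.12      ]
```

```bash
python3 -m creep '[{"grip":-1,"tx":-3,"ty":3,"tz":30,"turn":0},{"grip":-1,"tx":0,"ty":0,"tz":40,"turn":0},{"grip":-1,"tx":0,"ty":0,"tz":40,"turn":0},{"grip":-1,"tx":0,"ty":0,"tz":30,"turn":0},{"grip":-1,"tx":0,"ty":0,"tz":25,"turn":0},{"grip":-1,"tx":0,"ty":0,"tz":15,"turn":0},{"grip":-1,"tx":0,"ty":0,"tz":8,"turn":0},{"grip":-1,"tx":0,"ty":0,"tz":0,"turn":0},{"grip":-1,"tx":0,"ty":0,"tz":0,"turn":0}]'
python3 -m creep '[{"grip":1,"tx":0,"ty":0,"tz":0,"turn":0},{"grip":1,"tx":0,"ty":0,"tz":0,"turn":0},{"grip":1,"tx":0,"ty":0,"tz":0,"turn":0},{"grip":1,"tx":0,"ty":0,"tz":0,"turn":0},{"grip":1,"tx":0,"ty":0,"tz":0,"turn":0},{"grip":1,"tx":0,"ty":0,"tz":0,"turn":0},{"grip":1,"tx":0,"ty":0,"tz":0,"turn":0},{"grip":1,"tx":0,"ty":0,"tz":0,"turn":0}]'
```

```text
t: 4.65
tcp_pos: [0.4651, -0.3305, 0.0443]
tool_rot: [3.14, 0.001, 1.386]
force: [-0.2, -0.3, 0.9]
gripper_width: 0.998
finger_force: 0.0
t: 5.65
tcp_pos: [0.4648, -0.3304, 0.0436]
tool_rot: [3.141, 0.0, 1.386]
force: [-1.0, -0.1, 4.8]
gripper_width: 0.293
finger_force: 59.0
```

```bash
python3 -m creep '[{"grip":1,"tx":0,"ty":0,"tz":-15,"turn":0},{"grip":1,"tx":0,"ty":0,"tz":-40,"turn":0},{"grip":1,"tx":0,"ty":0,"tz":-50,"turn":0},{"grip":1,"tx":0,"ty":0,"tz":-40,"turn":0},{"grip":1,"tx":20,"ty":4,"tz":-15,"turn":0},{"grip":1,"tx":50,"ty":10,"tz":0,"turn":0},{"grip":1,"tx":60,"ty":10,"tz":0,"turn":0},{"grip":1,"tx":60,"ty":10,"tz":0,"turn":0},{"grip":1,"tx":60,"ty":10,"tz":0,"turn":0},{"grip":1,"tx":50,"ty":10,"tz":0,"turn":0},{"grip":1,"tx":26,"ty":0,"tz":0,"turn":0},{"grip":1,"tx":0,"ty":0,"tz":0,"turn":0}]'
python3 -m creep '[{"grip":1,"tx":0,"ty":0,"tz":0,"turn":0},{"grip":1,"tx":0,"ty":0,"tz":0,"turn":0}]'
python3 - <<'E'
from bench import optics,status
from h import *
a=[]
for n in('wrist','scene','top'):
    d=optics.snapshot(n);pickle.dump(d,open(f'pics/{n}2.pkl','wb'));a.append(d)
w=cv2.resize(a[0]['pixels'],(400,300),interpolation=cv2.INTER_AREA)
p=status.state()['tcp_pos'];print(p)
P=[.589,.040,.124]; o=[]
for d in a[1:]:
    u,v=(proj(d,P)-[40,30]).astype(int); print(u,v); o.append(crop(d['pixels'],u,v,80,60,5))
W=crop(a[0]['pixels'],156,86,200,150,2)
cv2.imwrite('pics/m2.png',np.vstack([np.hstack([w,W]),np.hstack(o)]))
print(proj(a[0],P))
E
```

```text
t: 7.15
tcp_pos: [0.5774, -0.0173, 0.2025]
tool_rot: [-3.14, -0.0, 1.389]
force: [-0.0, -0.2, -0.5]
gripper_width: 0.291
finger_force: 58.9
t: 7.4
tcp_pos: [0.5774, -0.0204, 0.2032]
tool_rot: [-3.141, 0.0, 1.385]
force: [-0.7, 0.1, -1.1]
gripper_width: 0.297
finger_force: 58.9
[ 0.57750927 -0.0203236   0.20334089]
226 150
206 153
[254.18203771 116.05586649]
```

View pics/m2.png

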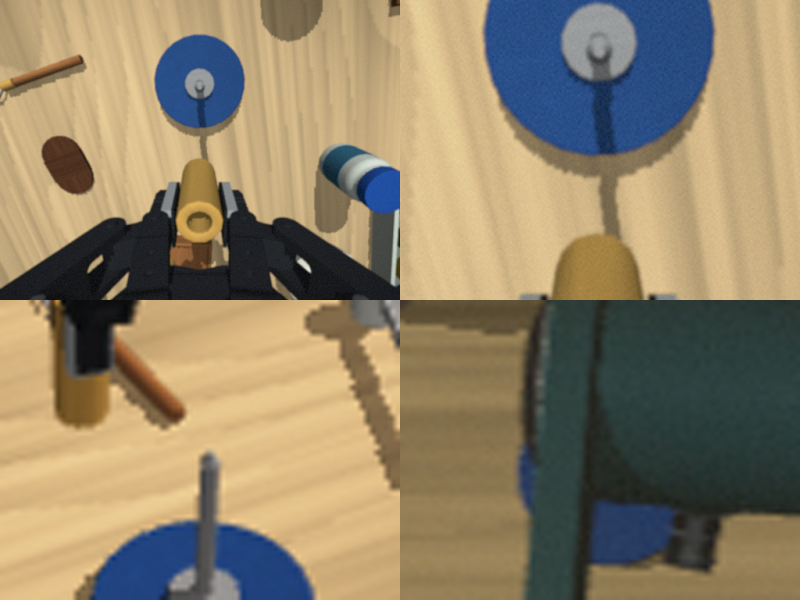

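Wrist view (top right, 2x): disc and hub centre at about (599,41), tip at about (600,44). Scene view (bottom left): post tip at (208,455), lower end of the held sleeve at about (82,416).

```bash
python3 - <<'E'
from h import *
w=pickle.load(open('pics/wrist2.pkl','rb'));s=pickle.load(open('pics/scene2.pkl','rb'))
L=lambda x,y,u,v,k:(u+(x+.5)/k-.5,v+(y+.5)/k-.5)
g=cv2.cvtColor(w['pixels'],cv2.COLOR_BGR2HSV)
m=((g[...,0]>105)&(g[...,0]<130)&(g[...,1]>120)).astype(np.uint8); m[:,340:]=0; m[170:]=0
c=max(cv2.findContours(m,0,2)[0],key=cv2.contourArea);h=cv2.convexHull(c);e=cv2.fitEllipse(h);print('disc ellipse',e)
print('disc',ray(w,*e[0],.018)); print('hub',ray(w,*L(199,42,156,86,2),.024)); print('tip',ray(w,*L(200,44,156,86,2),.124))
zt=.2033-.0373
B=np.array([.57751,-.02032,zt]);print('sleeve bottom exp scene px',proj(s,B),'top',proj(w,B+[0,0,.07]),'seen',281)
print('ellipse bottom px',max(((proj(s,B+[.013*np.cos(a),.013*np.sin(a),0])-[226,150])*5+2).tolist() for a in np.linspace(0,6.28,40)), max([((proj(s,B+[.013*np.cos(a),.013*np.sin(a),0])-[226,150])*5+2).tolist()[::-1] for a in np.linspace(0,6.28,80)]), min([((proj(s,B+[.013*np.cos(a),.013*np.sin(a),0])-[226,150])*5+2).tolist() for a in np.linspace(0,6.28,80)]))
print('tip scene',ray(s,*L(208,155,226,150,5),.124),'hub scene pre',None)
print('tip proj wrist for disc centre xy', (proj(w,[.589,.040,.124])-[156,86])*2)
E
```

```text
disc ellipse ((255.07298278808594, 103.6544418334961), (112.8515396118164, 117.73419189453125), 0.25745055079460144)
disc [0.59094543 0.04618577 0.018     ]
hub [0.59058189 0.0433051  0.024     ]
tip [0.59111242 0.0453409  0.124     ]
sleeve bottom exp scene px [241.69437841 171.97465766] top [253.34645191 284.49428855] seen 281
ellipse bottom px [108.02291984088495, 111.97686347372635] [130.4419049554873, 81.25976913984556] [52.90016461706625, 112.20912057878007]
tip scene [0.59033437 0.04250365 0.124     ] hub scene pre None
tip proj wrist for disc centre xy [196.36407542  60.11173297]
```

```bash
python3 -m creep '[{"grip":1,"tx":30,"ty":1,"tz":0,"turn":0},{"grip":1,"tx":25,"ty":0,"tz":0,"turn":0},{"grip":1,"tx":9,"ty":0,"tz":0,"turn":0},{"grip":1,"tx":0,"ty":0,"tz":10,"turn":0},{"grip":1,"tx":0,"ty":0,"tz":15,"turn":0},{"grip":1,"tx":0,"ty":0,"tz":5,"turn":0},{"grip":1,"tx":0,"ty":0,"tz":0,"turn":0},{"grip":1,"tx":0,"ty":0,"tz":0,"turn":0}]'
python3 - <<'E'
from bench import optics,status
from h import *
p=status.state()['tcp_pos'];print(p)
d=optics.snapshot('scene');w=optics.snapshot('wrist');pickle.dump((d,w),open('pics/3.pkl','wb'))
cv2.imwrite('pics/m3.png',np.hstack([crop(d['pixels'],243,150,50,75,8),crop(w['pixels'],206,200,100,150,4)]))
E
```

```text
t: 8.55
tcp_pos: [0.5905, 0.0428, 0.1737]
tool_rot: [3.141, -0.0, 1.386]
force: [0.4, 0.2, -1.5]
gripper_width: 0.293
finger_force: 58.9
[0.59049703 0.04283376 0.17369971]
```

View pics/m3.png

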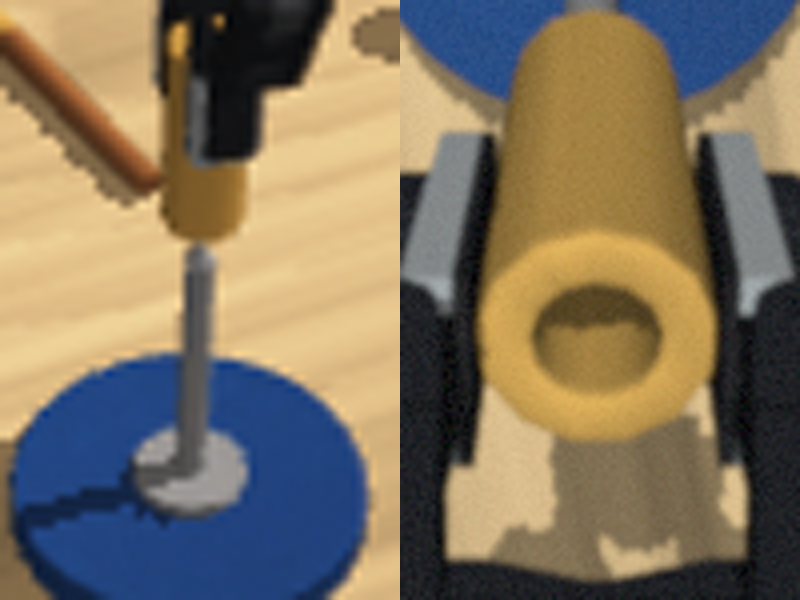

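```bash
python3 - <<'E'
from h import *
d,w=pickle.load(open('pics/3.pkl','rb'))
pr=lambda X:((proj(d,X)-[243,150])*8+3.5)
pw=lambda X:((proj(w,X)-[206,200])*4+1.5)
C=np.array([.5905,.0428,0]);a=np.linspace(0,6.28,90)
def ring(f,z,r,c=C):
    q=np.array([f(c+[r*np.cos(t),r*np.sin(t),z]) for t in a]);return q.min(0).round(1),q.max(0).round(1)
print('sleeve bottom exp',ring(pr,.1361,.013),'seen x163-246 ymax 243')
print('tip exp if at TCP xy',ring(pr,.124,.002),'seen x~201 y~246'); print('disc',ring(pr,.018,.06),'hub',ring(pr,.024,.019),'seen disc 12-368 top 352, hub 133-247, 428-517')
print('wrist sleeve top exp',ring(pw,.2061,.013),ring(pw,.1361,.013),'seen x80-318 y232-440; bottom ymin 10, disc bottom ~100'); print('disc',ring(pw,.018,.06))
E
```

```text
sleeve bottom exp (array([157.1, 190.9]), array([242.2, 248.5])) seen x163-246 ymax 243
tip exp if at TCP xy (array([191.7, 243.9]), array([204.7, 252.8])) seen x~201 y~246
disc (array([  5.9, 353.4]), array([367.4, 620.5])) hub (array([129.8, 427.4]), array([244.6, 511.8])) seen disc 12-368 top 352, hub 133-247, 428-517
wrist sleeve top exp (array([ 64.5, 225.7]), array([315.3, 443.8])) (array([109.3,   3.3]), array([273.8, 156.2])) seen x80-318 y232-440; bottom ymin 10, disc bottom ~100
disc (array([ -47.9, -346. ]), array([433.3, 122.4]))
```

Scene: held sleeve centred at column 204.5 and post tip at 201, so it sits about 1 mm to the right. Nudge and lower slowly, watching the force.

```bash
python3 -m creep '[{"grip":1,"tx":-1,"ty":0.5,"tz":5,"turn":0},{"grip":1,"tx":0,"ty":0,"tz":4,"turn":0},{"grip":1,"tx":0,"ty":0,"tz":3,"turn":0},{"grip":1,"tx":0,"ty":0,"tz":2,"turn":0},{"grip":1,"tx":0,"ty":0,"tz":1,"turn":0},{"grip":1,"tx":0,"ty":0,"tz":0,"turn":0}]'
python3 -m creep '[{"grip":1,"tx":0,"ty":0,"tz":2,"turn":0},{"grip":1,"tx":0,"ty":0,"tz":1,"turn":0},{"grip":1,"tx":0,"ty":0,"tz":0,"turn":0}]'
```

```text
t: 9.4
tcp_pos: [0.5907, 0.0419, 0.1583]
tool_rot: [3.142, 0.0, 1.386]
force: [-0.0, 0.5, -1.2]
gripper_width: 0.287
finger_force: 58.9
t: 9.78
tcp_pos: [0.5906, 0.0419, 0.1552]
tool_rot: [-3.141, 0.0, 1.386]
force: [-0.0, 0.3, 0.0]
gripper_width: 0.292
finger_force: 58.9
```

```bash
python3 -m creep '[{"grip":1,"tx":0,"ty":0,"tz":2,"turn":0},{"grip":1,"tx":0,"ty":0,"tz":1,"turn":0},{"grip":1,"tx":0,"ty":0,"tz":0,"turn":0}]'
python3 -m creep '[{"grip":1,"tx":0,"ty":0,"tz":2,"turn":0},{"grip":1,"tx":0,"ty":0,"tz":1,"turn":0},{"grip":1,"tx":0,"ty":0,"tz":0,"turn":0}]'
python3 -m creep '[{"grip":1,"tx":0,"ty":0,"tz":2,"turn":0},{"grip":1,"tx":0,"ty":0,"tz":1,"turn":0},{"grip":1,"tx":0,"ty":0,"tz":0,"turn":0}]'
```

```text
t: 10.15
tcp_pos: [0.5906, 0.0419, 0.1522]
tool_rot: [-3.141, 0.0, 1.386]
force: [0.2, 0.3, -0.8]
gripper_width: 0.287
finger_force: 58.9
t: 10.52
tcp_pos: [0.5906, 0.0419, 0.1492]
tool_rot: [-3.141, 0.0, 1.386]
force: [-0.1, -0.4, -0.3]
gripper_width: 0.29
finger_force: 58.9
t: 10.9
tcp_pos: [0.5906, 0.0419, 0.1462]
tool_rot: [-3.141, 0.0, 1.386]
force: [0.5, -0.4, -1.3]
gripper_width: 0.293
finger_force: 58.9
```

```bash
python3 -m creep '[{"grip":1,"tx":0,"ty":0,"tz":4,"turn":0},{"grip":1,"tx":0,"ty":0,"tz":5,"turn":0},{"grip":1,"tx":0,"ty":0,"tz":5,"turn":0},{"grip":1,"tx":0,"ty":0,"tz":5,"turn":0},{"grip":1,"tx":0,"ty":0,"tz":1,"turn":0},{"grip":1,"tx":0,"ty":0,"tz":0,"turn":0}]'
python3 - <<'E'
from bench import optics,status
from h import *
s=status.state();print(s['force'],s['wrist_torque'])
d=optics.snapshot('scene');w=optics.snapshot('wrist')
cv2.imwrite('pics/m4.png',np.hstack([crop(d['pixels'],243,150,50,75,8),crop(w['pixels'],206,200,100,150,4)]))
E
```

```text
t: 11.65
tcp_pos: [0.5907, 0.042, 0.1263]
tool_rot: [-3.142, -0.0, 1.386]
force: [0.7, 0.9, -0.6]
gripper_width: 0.288
finger_force: 58.9
[ 0.68130602  0.88849754 -0.57583158] [ 0.08686765  0.02720716 -0.02003521]
```

View pics/m4.png

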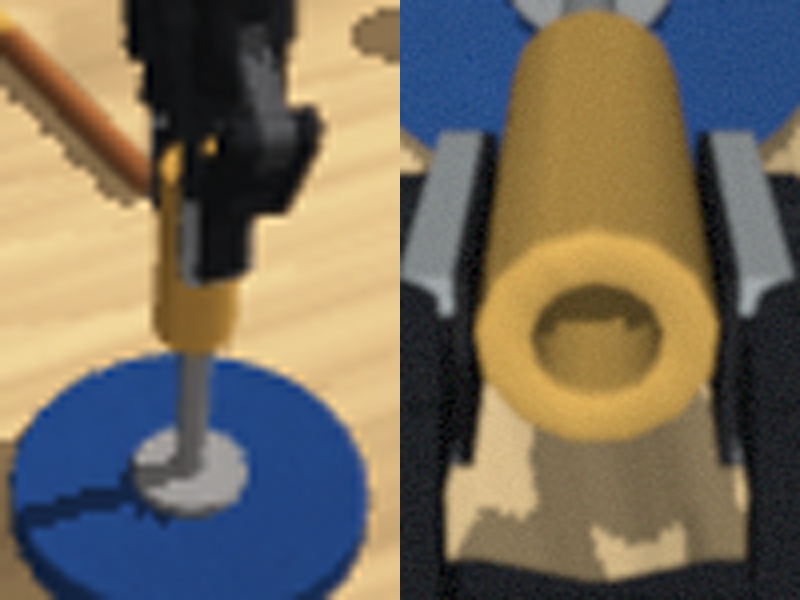

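Scene: the post comes out of the middle of the sleeve's lower end at (195,352), with no side force, so it is threaded. Lower on.

```bash
python3 -m creep '[{"grip":1,"tx":0,"ty":0,"tz":5,"turn":0},{"grip":1,"tx":0,"ty":0,"tz":7,"turn":0},{"grip":1,"tx":0,"ty":0,"tz":7,"turn":0},{"grip":1,"tx":0,"ty":0,"tz":7,"turn":0},{"grip":1,"tx":0,"ty":0,"tz":4,"turn":0},{"grip":1,"tx":0,"ty":0,"tz":0,"turn":0}]'
python3 -m creep '[{"grip":1,"tx":0,"ty":0,"tz":5,"turn":0},{"grip":1,"tx":0,"ty":0,"tz":7,"turn":0},{"grip":1,"tx":0,"ty":0,"tz":7,"turn":0},{"grip":1,"tx":0,"ty":0,"tz":5,"turn":0},{"grip":1,"tx":0,"ty":0,"tz":3,"turn":0},{"grip":1,"tx":0,"ty":0,"tz":1,"turn":0},{"grip":1,"tx":0,"ty":0,"tz":0,"turn":0}]'
```

```text
t: 12.5
tcp_pos: [0.5905, 0.0419, 0.0958]
tool_rot: [-3.141, 0.0, 1.386]
force: [-0.9, 0.5, -2.0]
gripper_width: 0.291
finger_force: 58.9
t: 13.38
tcp_pos: [0.5906, 0.042, 0.0682]
tool_rot: [-3.141, -0.0, 1.386]
force: [-1.2, 3.6, -2.5]
gripper_width: 0.289
finger_force: 58.9
```

```bash
python3 -m creep '[{"grip":1,"tx":0,"ty":0,"tz":2,"turn":0},{"grip":1,"tx":0,"ty":0,"tz":1,"turn":0},{"grip":1,"tx":0,"ty":0,"tz":0,"turn":0}]'
```

```text
t: 13.75
tcp_pos: [0.5907, 0.042, 0.0653]
tool_rot: [3.142, -0.0, 1.386]
force: [-1.1, 3.3, 1.1]
gripper_width: 0.294
finger_force: 59.1
```

```bash
python3 -m creep '[{"grip":1,"tx":0.5,"ty":-0.2,"tz":1,"turn":0},{"grip":1,"tx":0,"ty":0,"tz":0.5,"turn":0},{"grip":1,"tx":0,"ty":0,"tz":0,"turn":0}]'
python3 -m creep '[{"grip":1,"tx":0,"ty":0,"tz":1,"turn":0},{"grip":1,"tx":0,"ty":0,"tz":0,"turn":0}]'
```

```text
t: 14.12
tcp_pos: [0.5905, 0.0423, 0.0637]
tool_rot: [-3.142, 0.0, 1.386]
force: [1.1, 0.6, -1.3]
gripper_width: 0.289
finger_force: 59.0
t: 14.38
tcp_pos: [0.5905, 0.0424, 0.0627]
tool_rot: [-3.141, 0.0, 1.386]
force: [-0.3, -0.4, -1.5]
gripper_width: 0.29
finger_force: 59.0
```

```bash
python3 -m creep '[{"grip":1,"tx":0,"ty":0,"tz":1,"turn":0},{"grip":1,"tx":0,"ty":0,"tz":0,"turn":0}]'
python3 -m creep '[{"grip":1,"tx":0,"ty":0,"tz":0.5,"turn":0},{"grip":1,"tx":0,"ty":0,"tz":0,"turn":0}]'
```

```text
t: 14.62
tcp_pos: [0.5905, 0.0425, 0.0617]
tool_rot: [-3.142, 0.0, 1.386]
force: [-0.3, -1.0, -1.6]
gripper_width: 0.296
finger_force: 59.0
t: 14.88
tcp_pos: [0.5906, 0.0425, 0.0616]
tool_rot: [3.141, -0.0, 1.386]
force: [-1.9, -0.2, 4.0]
gripper_width: 0.291
finger_force: 59.4
```

Seated (contact exactly at the predicted height). Open, rise, then turn and travel to the pointer.

```bash
python3 -m creep '[{"grip":-1,"tx":0,"ty":0,"tz":0,"turn":0},{"grip":-1,"tx":0,"ty":0,"tz":0,"turn":0},{"grip":-1,"tx":0,"ty":0,"tz":0,"turn":0},{"grip":-1,"tx":0,"ty":0,"tz":0,"turn":0},{"grip":-1,"tx":0,"ty":0,"tz":0,"turn":0},{"grip":-1,"tx":0,"ty":0,"tz":-10,"turn":0},{"grip":-1,"tx":0,"ty":0,"tz":-30,"turn":0},{"grip":-1,"tx":0,"ty":0,"tz":-40,"turn":0},{"grip":-1,"tx":0,"ty":0,"tz":-50,"turn":0},{"grip":-1,"tx":0,"ty":0,"tz":-30,"turn":0},{"grip":-1,"tx":0,"ty":0,"tz":0,"turn":0}]'
python3 -m creep '[{"grip":-1,"tx":20,"ty":-20,"tz":0,"turn":-10.4},{"grip":-1,"tx":0,"ty":0,"tz":0,"turn":-10.4},{"grip":-1,"tx":0,"ty":0,"tz":0,"turn":-10.4},{"grip":-1,"tx":0,"ty":0,"tz":0,"turn":-10.4},{"grip":-1,"tx":0,"ty":0,"tz":0,"turn":-10.4},{"grip":-1,"tx":0,"ty":0,"tz":0,"turn":-10.4},{"grip":-1,"tx":0,"ty":0,"tz":0,"turn":-10.4},{"grip":-1,"tx":0,"ty":0,"tz":0,"turn":-10.4},{"grip":-1,"tx":0,"ty":0,"tz":0,"turn":0},{"grip":-1,"tx":0,"ty":0,"tz":0,"turn":0}]'
```

```text
t: 16.25
tcp_pos: [0.5913, 0.0425, 0.2249]
tool_rot: [3.137, -0.001, 1.386]
force: [-0.1, -1.0, -1.4]
gripper_width: 1.001
finger_force: 0.0
t: 17.5
tcp_pos: [0.5744, 0.0658, 0.221]
tool_rot: [-3.141, -0.0, 2.834]
force: [-0.8, 0.5, 0.5]
gripper_width: 1.001
finger_force: 0.0
```

```bash
python3 -m creep '[{"grip":-1,"tx":30,"ty":20,"tz":0,"turn":0},{"grip":-1,"tx":45,"ty":34,"tz":0,"turn":0},{"grip":-1,"tx":45,"ty":34,"tz":0,"turn":0},{"grip":-1,"tx":40,"ty":30,"tz":0,"turn":0},{"grip":-1,"tx":23,"ty":18,"tz":0,"turn":0},{"grip":-1,"tx":0,"ty":0,"tz":0,"turn":0},{"grip":-1,"tx":0,"ty":0,"tz":0,"turn":0},{"grip":-1,"tx":0,"ty":0,"tz":0,"turn":0}]'
python3 - <<'E'
from bench import optics,status
from h import *
s=status.state();print(s['tcp_pos'],s['tool_rot'])
w=optics.snapshot('wrist');d=optics.snapshot('scene');pickle.dump((w,d,s),open('pics/5.pkl','wb'))
cv2.imwrite('pics/m5.png',np.hstack([crop(w['pixels'],181,20,150,200,3),crop(d['pixels'],233,150,70,120,5)[:600,:350]]))
E
```

```text
t: 18.5
tcp_pos: [0.441, 0.2496, 0.2212]
tool_rot: [-3.141, -0.0, 2.836]
force: [0.0, -0.0, -0.4]
gripper_width: 0.999
finger_force: 0.0
[0.44099325 0.2495613  0.2211795 ] [-3.14133123e+00 -8.65298065e-05  2.83645314e+00]
```

View pics/m5.png

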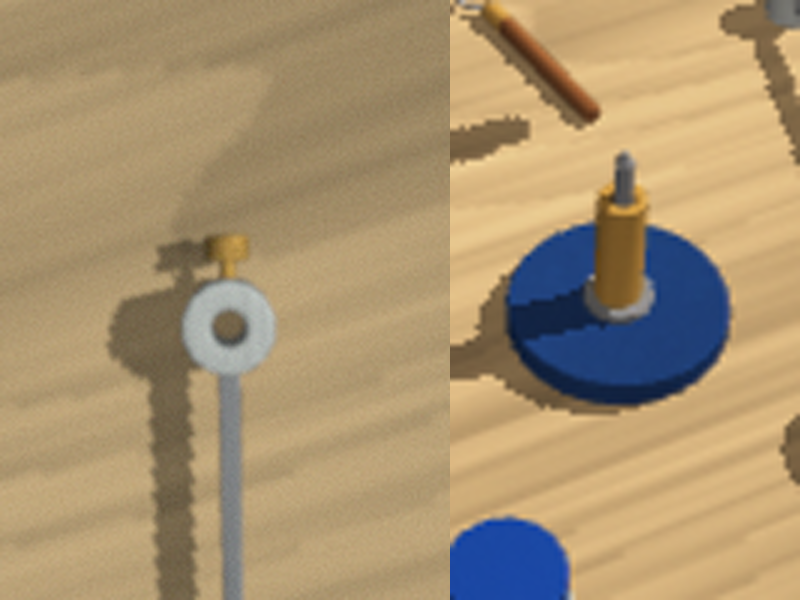

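The sleeve is down on the hub with the post's tip sticking out (scene inset). Wrist view of the pointer: boss centre at (229,327), bar axis at (231,480) and (233,595).

```bash
python3 - <<'E'
from h import *
from scipy.spatial.transform import Rotation as Ro
w,d,s=pickle.load(open('pics/5.pkl','rb'))
L=lambda x,y:(181+(x+.5)/3-.5,20+(y+.5)/3-.5)
b=ray(w,*L(229,327),.032);e=ray(w,*L(231,480),.029);f=ray(w,*L(232.5,595),.029)
print(b,e,f,np.arctan2(*(f-b)[1::-1]))
R=Ro.from_euler('xyz',[np.pi,0,s['tool_rot'][2]]).as_matrix();T=lambda q:(R.T@(q-s['tcp_pos'])*1000).round(1)
print(T(b),T(e),T(f))
# same via top image, end points
t=pickle.load(open('pics/top0.pkl','rb'))
# scene-based fitted post/sleeve centre: 
dl=lambda x,y:(233+(x+.5)/5-.5,150+(y+.5)/5-.5)
print('tip scene',ray(d,*dl(176,158),.124))
E
```

```text
[0.40182426 0.26438119 0.032     ] [0.45632422 0.24821377 0.029     ] [0.50078281 0.2350069  0.029     ] -0.28854995000795103
[ 41.8   2.4 189.2] [-15.    3.3 192.2] [-61.4   4.1 192.2]
tip scene [0.59288393 0.0428505  0.124     ]
```

```bash
python3 -m creep '[{"grip":-1,"tx":1,"ty":2.8,"tz":30,"turn":-1},{"grip":-1,"tx":0,"ty":0,"tz":45,"turn":0},{"grip":-1,"tx":0,"ty":0,"tz":45,"turn":0},{"grip":-1,"tx":0,"ty":0,"tz":35,"turn":0},{"grip":-1,"tx":0,"ty":0,"tz":25,"turn":0},{"grip":-1,"tx":0,"ty":0,"tz":15,"turn":0},{"grip":-1,"tx":0,"ty":0,"tz":8,"turn":0},{"grip":-1,"tx":0,"ty":0,"tz":0,"turn":0},{"grip":-1,"tx":0,"ty":0,"tz":0,"turn":0}]'
```

```text
t: 19.73
tcp_pos: [0.4409, 0.2534, 0.0192]
tool_rot: [3.141, 0.001, 2.856]
force: [0.0, 1.3, -0.4]
gripper_width: 1.002
finger_force: 0.0
```

```bash
python3 -m creep '[{"grip":-1,"tx":0,"ty":0,"tz":6,"turn":0},{"grip":-1,"tx":0,"ty":0,"tz":3,"turn":0},{"grip":-1,"tx":0,"ty":0,"tz":0,"turn":0},{"grip":-0.5,"tx":0,"ty":0,"tz":0,"turn":0},{"grip":0,"tx":0,"ty":0,"tz":0,"turn":0},{"grip":0.3,"tx":0,"ty":0,"tz":0,"turn":0},{"grip":0.5,"tx":0,"ty":0,"tz":0,"turn":0},{"grip":0.6,"tx":0,"ty":0,"tz":0,"turn":0},{"grip":0.7,"tx":0,"ty":0,"tz":0,"turn":0},{"grip":0.7,"tx":0,"ty":0,"tz":0,"turn":0}]'
```

```text
t: 20.98
tcp_pos: [0.4404, 0.2532, 0.0093]
tool_rot: [-3.142, -0.0, 2.856]
force: [0.2, -0.2, -0.4]
gripper_width: 0.152
finger_force: 0.0
```

```bash
python3 -m creep '[{"grip":0.7,"tx":0,"ty":0,"tz":3,"turn":0},{"grip":0.7,"tx":0,"ty":0,"tz":0,"turn":0},{"grip":0.75,"tx":0,"ty":0,"tz":0,"turn":0},{"grip":0.8,"tx":0,"ty":0,"tz":0,"turn":0},{"grip":1,"tx":0,"ty":0,"tz":0,"turn":0},{"grip":1,"tx":0,"ty":0,"tz":0,"turn":0},{"grip":1,"tx":0,"ty":0,"tz":0,"turn":0},{"grip":1,"tx":0,"ty":0,"tz":0,"turn":0}]'
python3 - <<'E'
from bench import status
s=status.state();print(s['t'],s['tcp_pos'],s['tool_rot'],s['force'],s['wrist_torque'])
E
```

```text
t: 21.98
tcp_pos: [0.4404, 0.2532, 0.0064]
tool_rot: [-3.142, 0.0, 2.856]
force: [-1.4, -0.9, 2.8]
gripper_width: 0.073
finger_force: 58.9
21.975 [0.44040013 0.25318508 0.00637253] [-3.14152207e+00  6.05133966e-06  2.85586030e+00] [-1.43552688 -0.89547918  2.81224067] [-0.20930541  0.26507093  0.02225384]
```

```bash
python3 -m creep '[{"grip":1,"tx":0,"ty":0,"tz":-5,"turn":0},{"grip":1,"tx":0,"ty":0,"tz":-15,"turn":0},{"grip":1,"tx":0,"ty":0,"tz":-30,"turn":0},{"grip":1,"tx":0,"ty":0,"tz":-40,"turn":0},{"grip":1,"tx":0,"ty":0,"tz":-40,"turn":0},{"grip":1,"tx":0,"ty":0,"tz":-40,"turn":0},{"grip":1,"tx":0,"ty":0,"tz":-20,"turn":0},{"grip":1,"tx":0,"ty":0,"tz":-8,"turn":0},{"grip":1,"tx":0,"ty":0,"tz":0,"turn":0},{"grip":1,"tx":0,"ty":0,"tz":0,"turn":0}]'
python3 -m creep '[{"grip":1,"tx":-12,"ty":-8,"tz":0,"turn":0},{"grip":1,"tx":-30,"ty":-20,"tz":0,"turn":0},{"grip":1,"tx":-35,"ty":-23,"tz":0,"turn":0},{"grip":1,"tx":-35,"ty":-23,"tz":0,"turn":0},{"grip":1,"tx":-35,"ty":-23,"tz":0,"turn":0},{"grip":1,"tx":-35,"ty":-23,"tz":0,"turn":0},{"grip":1,"tx":-32,"ty":-21,"tz":0,"turn":0},{"grip":1,"tx":-20,"ty":-13,"tz":0,"turn":0},{"grip":1,"tx":-9,"ty":-6,"tz":0,"turn":0},{"grip":1,"tx":0,"ty":0,"tz":0,"turn":0},{"grip":1,"tx":0,"ty":0,"tz":0,"turn":0},{"grip":1,"tx":0,"ty":0,"tz":0,"turn":0}]'
python3 - <<'E'
from bench import optics,status
from h import *
s=status.state();print(s['tcp_pos'],s['tool_rot'],s['force'],s['wrist_torque'])
a={n:optics.snapshot(n) for n in('wrist','scene','top')};a['s']=s;pickle.dump(a,open('pics/6.pkl','wb'))
P=[.5905,.0425,.15]
u,v=(proj(a['scene'],P)-[33,37]).astype(int);x,y=(proj(a['wrist'],[*s['tcp_pos'][:2],.22])).astype(int);print(u,v,x,y)
cv2.imwrite('pics/m6.png',np.hstack([crop(a['scene']['pixels'],u,v,66,100,6),crop(a['wrist']['pixels'],181,84,133,200,3)]))
E
```

```text
t: 23.22
tcp_pos: [0.4401, 0.253, 0.2028]
tool_rot: [-3.14, -0.001, 2.856]
force: [0.2, -0.5, -2.4]
gripper_width: 0.079
finger_force: 58.6
t: 24.72
tcp_pos: [0.6281, 0.032, 0.2046]
tool_rot: [3.141, 0.0, 2.857]
force: [0.5, -0.8, -0.8]
gripper_width: 0.079
finger_force: 58.6
[0.62811082 0.03195448 0.20458328] [3.14135965e+00 3.20529970e-04 2.85677001e+00] [ 0.52618758 -0.81441265 -0.77301289] [-0.02894935  0.01747163 -0.00529057]
234 135 255 262
```

View pics/m6.png

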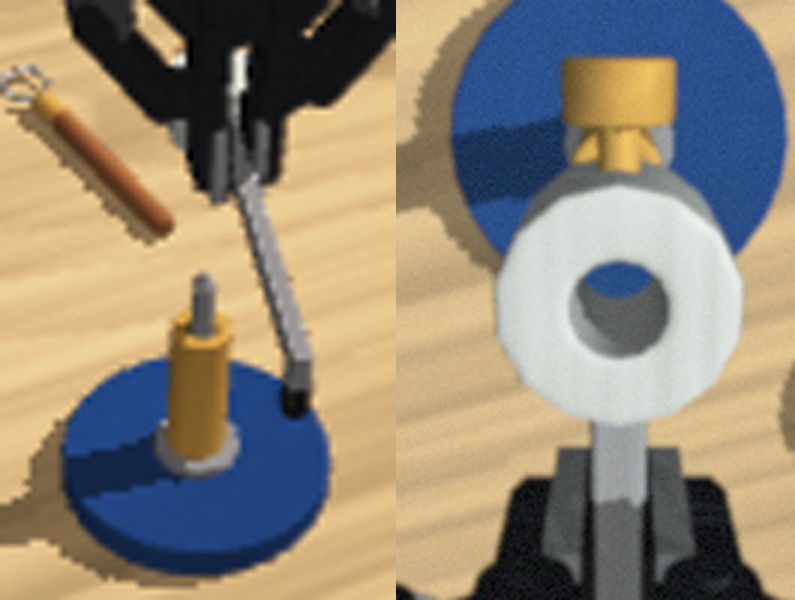

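Wrist: boss top centre at (619,304), on the same column as the disc (618). Drop to working height with a 30 mm sideways offset, so that the tip and the boss can be compared side by side.

```bash
python3 -m creep '[{"grip":1,"tx":0,"ty":10,"tz":0,"turn":0},{"grip":1,"tx":0,"ty":15,"tz":5,"turn":0},{"grip":1,"tx":0,"ty":5,"tz":15,"turn":0},{"grip":1,"tx":0,"ty":0,"tz":20,"turn":0},{"grip":1,"tx":0,"ty":0,"tz":12,"turn":0},{"grip":1,"tx":0,"ty":0,"tz":5,"turn":0},{"grip":1,"tx":0,"ty":0,"tz":0,"turn":0},{"grip":1,"tx":0,"ty":0,"tz":0,"turn":0},{"grip":1,"tx":0,"ty":0,"tz":0,"turn":0}]'
python3 - <<'E'
from bench import optics,status
from h import *
s=status.state();print(s['tcp_pos'],s['tool_rot'])
a={n:optics.snapshot(n) for n in('wrist','scene','top')};a['s']=s;pickle.dump(a,open('pics/7.pkl','wb'))
u,v=(proj(a['scene'],[.62,.06,.15])-[50,50]).astype(int);print(u,v)
cv2.imwrite('pics/m7.png',np.hstack([crop(a['scene']['pixels'],u,v,75,120,5),crop(a['wrist']['pixels'],150,90,140,200,3)[:600,:425]]))
E
```

```text
t: 26.0
tcp_pos: [0.6371, 0.0599, 0.1479]
tool_rot: [3.141, 0.001, 2.856]
force: [0.4, 1.0, -1.1]
gripper_width: 0.081
finger_force: 58.6
[0.63709744 0.05992672 0.14789233] [3.14134194e+00 7.66950914e-04 2.85579073e+00]
229 128
```

View pics/m7.png

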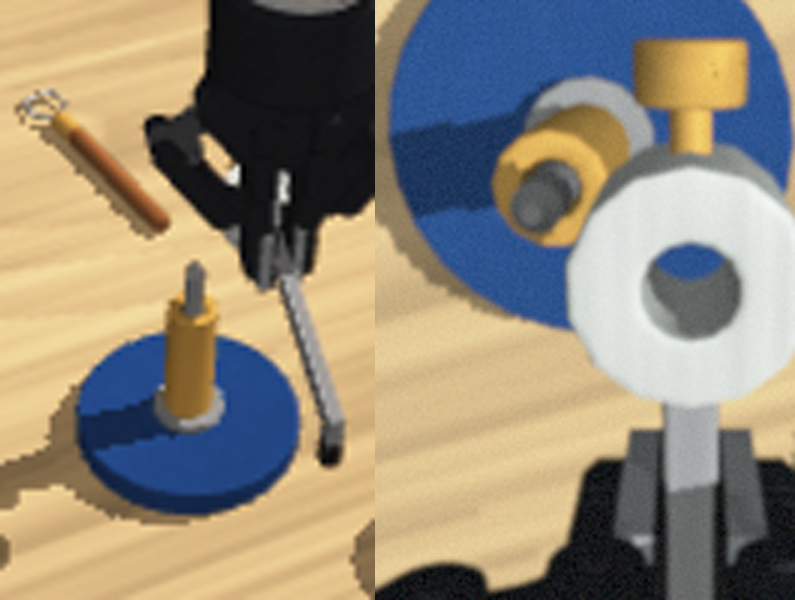

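Wrist: post tip at about (538,206), sleeve's top ring at (549,188), bore and boss centre at (692,288).

```bash
python3 - <<'E'
from h import *
from scipy.spatial.transform import Rotation as Ro
a=pickle.load(open('pics/7.pkl','rb'));w=a['wrist'];s=a['s'];p=s['tcp_pos']
R=Ro.from_euler('xyz',[np.pi,0,2.8560]).as_matrix();T=lambda q:(R.T@(q-p)*1000).round(1)
L=lambda x,y:(150+(x-375+.5)/3-.5,90+(y+.5)/3-.5)
print('cam',T(-w['R'].T@w['t']))
for n,x,y,z in[('boss',692,287,p[2]+.0256),('bore top',692,290,p[2]+.0256),('tip',538,206,.124),('ring',549,188,.094)]:
    q=ray(w,*L(x,y),z);print(n,q,T(q))
g=cv2.cvtColor(w['pixels'],cv2.COLOR_BGR2HSV)
# brass ring/disc check
B=p+R@[.040,0,-.0256];print('boss exp px',[(proj(w,B)-[150,90])*3+[376,1]])
sc=a['scene'];S=lambda x,y:(229+(x+.5)/5-.5,128+(y+.5)/5-.5)
pt=p+R@[.040-.15,0,.0064];print('bar tip bottom exp scene', (proj(sc,pt)-[229,128])*5+2,'bar top at corner',(proj(sc,p+R@[.04-.15,0,-.0226])-[229,128])*5+2)
print('post tip scene',ray(sc,*S(194,263),.124),(proj(sc,[.5905,.0425,.124])-[229,128])*5+2)
a6=pickle.load(open('pics/6.pkl','rb'));p6=a6['s']['tcp_pos']
print('6: boss',(R.T@(ray(a6['wrist'],181+223.5/3-.5,84+304.5/3-.5,p6[2]+.0256)-p6)*1000).round(1))
E
```

```text
cam [  73.9   -0.4 -143.2]
boss [0.59840409 0.07129323 0.17349233] [ 40.3   0.  -25.6]
bore top [0.5988009  0.07117728 0.17349233] [ 39.9   0.  -25.6]
tip [0.5892625  0.04474019 0.124     ] [ 41.6 -28.   23.9]
ring [0.59038541 0.04189729 0.094     ] [ 39.7 -30.5  53.9]
boss exp px [array([691.95765488, 289.38303893])]
bar tip bottom exp scene [327.63435635 461.89922268] bar top at corner [333.42549006 416.77139867]
post tip scene [0.58925973 0.04361408 0.124     ] [193.14743158 265.21001059]
6: boss [ 40.5  -0.2 -25.6]
```

Boss is at tool (40, 0), as expected, and the bar is level (its tip appears within 2 px of prediction). Refine the post's position by fitting its projected silhouette.

```bash
cat > fit.py <<'E'
from h import *
from scipy.spatial.transform import Rotation as Ro
from scipy.optimize import minimize
t=np.linspace(0,2*np.pi,40)
def hull(d,c,zr):
    P=np.array([proj(d,[c[0]+r*np.cos(k),c[1]+r*np.sin(k),z]) for z,r in zr for k in t])
    return cv2.convexHull(P.astype(np.float32))
def fit(d,p,R,c0=(.5905,.0425)):
    im=cv2.resize(d['pixels'],None,fx=4,fy=4,interpolation=cv2.INTER_LINEAR); g=cv2.cvtColor(im,cv2.COLOR_BGR2HSV)
    u,v=proj(d,[*c0,.115])*4+1.5; roi=np.zeros(g.shape[:2],np.uint8); cv2.circle(roi,(int(u),int(v)),110,1,-1)
    m=((g[...,1]<90)&(g[...,2]<150)&(roi>0)).astype(np.uint8)
    n,l,st,ce=cv2.connectedComponentsWithStats(m)
    k=min((i for i in range(1,n) if st[i,4]>500),key=lambda i:np.hypot(*(ce[i]-[u,v]))); m=(l==k); print('post blob',st[k]/4)
    best=None
    def cost(c):
        q=np.zeros(m.shape,np.uint8); cv2.fillConvexPoly(q,np.round((hull(d,c,[(.094,.005),(.118,.005),(.124,.002)])*4+1.5)*16).astype(np.int32),1,shift=4)
        return -(m&(q>0)).sum()/(m|(q>0)).sum()
    r=minimize(cost,c0,method='Nelder-Mead',options=dict(initial_simplex=[c0,(c0[0]+.004,c0[1]),(c0[0],c0[1]+.004)],xatol=1e-5))
    return r.x,-r.fun,-cost(c0),(R.T@(np.r_[r.x,.124]-p)*1000).round(1)
E
python3 - <<'E'
from fit import *
a=pickle.load(open('pics/7.pkl','rb'));w=a['wrist'];p=a['s']['tcp_pos'];R=Ro.from_euler('xyz',[np.pi,0,2.856]).as_matrix()
print(fit(w,p,R)); print('scene',fit(a['scene'],p,R))
g=cv2.cvtColor(w['pixels'],cv2.COLOR_BGR2HSV)
for k in(1,2):print(g[150:166:2,190:222:3,k])
E
```

```text
post blob [ 195.    143.5    23.75   24.5  1548.75]
(array([0.59012323, 0.04318578]), np.float64(0.9439847231063018), np.float64(0.8618700667880995), array([ 40.4, -29.3,  23.9]))
post blob [265.75 180.75   4.25  10.5  138.75]
scene (array([0.59056944, 0.04305248]), np.float64(0.8460365853658537), np.float64(0.7988165680473372), array([ 39.9, -29.3,  23.9]))
[[158 153 152 100   6  15  17  11   8  13 153]
 [127 149 149  20   6  13  10   7   4   9 153]
 [113 154  76   6   6   5  11   3  20  34 153]
 [ 97 157  16  13   3   8  14   3   4 114 155]
 [ 22 152   3   8  10   3   6  10  44 144 153]
 [117 144   3  12   7   0   3  13 133 150 135]
 [166  59  45  12   9  11  15  68 155 148  80]
 [176 109 118   6   8  20  10 133 149 153  13]]
[[136 140 146  92  80  86  76  69 101 118 207]
 [135 144 135  89  91  95  80  69  72 110 197]
 [129 142 118  89  87  93  92  76  65 106 207]
 [113 141  93  95  93  92  91  79  66 101 203]
 [ 92 136  82  96 103  90  86  78  69 136 207]
 [137 135  81 104 108  91  76  79  94 191 197]
 [149 117  97 106 108  94  84 109 181 220 166]
 [145 133 112  85 100  75  76 186 222 219 159]]
```

Wrist and scene fits agree: tip at tool (40.2, −29.3), bore at (40.1, 0). Move across.

```bash
python3 -m creep '[{"grip":1,"tx":0,"ty":-6,"tz":0,"turn":0},{"grip":1,"tx":0,"ty":-10,"tz":0.5,"turn":0},{"grip":1,"tx":0,"ty":-8,"tz":0.5,"turn":0},{"grip":1,"tx":0,"ty":-4,"tz":0.5,"turn":0},{"grip":1,"tx":0,"ty":-1.4,"tz":0,"turn":0},{"grip":1,"tx":0,"ty":0,"tz":0,"turn":0},{"grip":1,"tx":0,"ty":0,"tz":0,"turn":0},{"grip":1,"tx":0,"ty":0,"tz":0,"turn":0},{"grip":1,"tx":0,"ty":0,"tz":0,"turn":0},{"grip":1,"tx":0,"ty":0,"tz":0,"turn":0}]'
python3 - <<'E'
from fit import *
from bench import status,optics
s=status.state();p=s['tcp_pos'];print(p,s['tool_rot'],s['joint_velocities'].round(4) if hasattr(s['joint_velocities'],'round') else s['joint_velocities'])
R=Ro.from_euler('xyz',[np.pi,0,s['tool_rot'][2]]).as_matrix()
b=p+R@[.0401,0,.0064];print('bore mouth',b)
sc=optics.snapshot('scene');w=optics.snapshot('wrist')
try: print('post',fit(sc,p,R))
except Exception as e: print(e)
# bar-tip check: dark rubber pixels around expected foot
f=proj(sc,p+R@[.0401-.15,0,.0064-.005]);g=cv2.cvtColor(sc['pixels'],cv2.COLOR_BGR2GRAY);y,x=np.mgrid[:384,:512]
m=(np.hypot(x-f[0],y-f[1])<7)&(g<45);print('rubber exp',f,'seen',x[m].mean(),y[m].mean(),m.sum())
# bystanders/stand versus start, in scene image: disc centroid
h0=pickle.load(open('pics/scene0.pkl','rb'))
print('changed px',[(n,int((cv2.absdiff(sc['pixels'],h0['pixels'])[v:v+H,u:u+W].max(2)>60).sum())) for n,u,v,W,H in[('mug/box',330,170,90,80),('jar',228,250,35,55),('bowl',135,260,58,58),('pot',45,240,72,88),('rib/tool',190,143,74,42),('other sleeve',138,192,22,36)]])
E
```

```text
t: 27.4
tcp_pos: [0.6286, 0.0318, 0.1458]
tool_rot: [3.142, -0.0, 2.856]
force: [-0.5, 1.0, -0.8]
gripper_width: 0.077
finger_force: 58.6
[0.62863415 0.03181508 0.14577621] [ 3.14157391e+00 -5.76007497e-05  2.85589631e+00] [-0.0012 -0.0002  0.0001  0.001   0.0013 -0.0001]
bore mouth [0.59015958 0.04311629 0.13937621]
post blob [ 247.75  156.     43.     52.75 3054.5 ]
post (array([0.578  , 0.05625]), np.float64(0.053773121623833686), np.float64(0.04613760051986029), array([55.5,  9.2, 21.8]))
rubber exp [280.95209383 220.59223859] seen 280.54545454545456 222.24242424242425 33
changed px [('mug/box', 0), ('jar', 0), ('bowl', 329), ('pot', 2207), ('rib/tool', 372), ('other sleeve', 40)]
```

```bash
python3 - <<'E'
from h import *
L=lambda f:pickle.load(open('pics/'+f,'rb'))
h0=L('scene0.pkl')['pixels']
from bench import optics
for n,i in('2',L('scene2.pkl')),('3',L('3.pkl')[0]),('5',L('5.pkl')[1]),('6',L('6.pkl')['scene']),('7',L('7.pkl')['scene']),('now',optics.snapshot('scene')):
    print(n,[(k,int((cv2.absdiff(i['pixels'],h0)[v:v+H,u:u+W].max(2)>60).sum())) for k,u,v,W,H in[('bowl',135,260,58,58),('pot',45,240,72,88),('rib',190,160,38,25),('tool',228,143,36,32),('sleeve',138,192,22,36)]])
E
```

```text
2 [('bowl', 56), ('pot', 1715), ('rib', 0), ('tool', 412), ('sleeve', 46)]
3 [('bowl', 9), ('pot', 1862), ('rib', 0), ('tool', 50), ('sleeve', 40)]
5 [('bowl', 0), ('pot', 0), ('rib', 186), ('tool', 11), ('sleeve', 196)]
6 [('bowl', 311), ('pot', 2279), ('rib', 0), ('tool', 128), ('sleeve', 0)]
7 [('bowl', 384), ('pot', 1882), ('rib', 0), ('tool', 65), ('sleeve', 40)]
now [('bowl', 329), ('pot', 2208), ('rib', 0), ('tool', 363), ('sleeve', 40)]
```

The pot and bowl matched the starting image exactly in picture 5, and the gripper has not been near them since, so those differences are arm shadow. Handing in.

```bash
python3 -c "
from bench import order
print(order.sign_off())"
```

```text
the job is handed in; nothing more can be done
None
```

I've handed the job in: the wide-bore sleeve is seated on the post, the other sleeve still stands in the tray, and I'm holding the pointer arm level by its balance point, with its bore centred within about 0.5 mm and 15 mm above the tip.

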